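Fold back the red bifold cover of a dye tray

TASK

On the leather-finishing bench stand two dye trays with half-open bifold dust covers, one oxblood red and one tan. Gently push the handle bar of the red cover towards the back of its tray until its two panels have folded flat against each other and stand upright at the back, then let go; do not force it once it is home. Leave the tan cover as it is.

Things in the scene. Friction and masses are not known exactly. Their poses are not given: they have to be found in the camera images.
- red_case: Dark grey tray with the red cover, fixed, 170 x 168 mm, side rims 60 mm high. Origin: centre of its underside, on the bench. x points to its back (away from the robot, within 25 degrees), y across, z up. Front wall (8 mm thick, centred at x -81 mm) only 26 mm high; pans inside below 25 mm; side walls 152 mm apart inside. Back panel hinged at x 75, z 60 mm. The tan tray is equal.
- red_cover (a joint): Slope of the two red panels, rad; 0 = both flat over the tray, 1.57 = folded together upright (stop). Each is 75 mm long, 164 wide, 6 thick; they stand as a roof, ridge across the tray, the front one's free edge sliding on the side rims. Pushing it back lifts the ridge, to 75 mm above the rim when folded. Starts at 0.55 to 0.95, stays where left, needs about 2 to 5 N at the bar.
- red_bar (a point): Centre of the red cover's handle bar: aluminium, 12 mm thick, 104 mm long, along the tray's y, on two posts 42 mm either side of its centre. It stands 30 mm out from the front panel's underside, 7 mm from its free edge. Starts 23 to 29 mm above the rim and 30 to 65 mm in front of the tray's centre; folded, it is 7 mm above the rim and 45 mm behind the tray's centre.
- tan_bar (a point): Centre of the same kind of handle bar on the other, otherwise equal tray, whose cover is tan. A bystander: it must not be moved.
Not all that is in view belongs to the job. What is shaped like the red_case but blue or turquoise is not meant.

How it is judged:
By the outcome, as a careful person would: the job done as asked, in the order asked, and still so for the second after the job is handed in, with the robot touching nothing.
It also fails if it takes over 32 s, if anything falls off the work surface, if the arm or the gripper's body presses on something with over 40 N, if the wrist force passes 120 N, or if a joint passes its speed limit or range.

ROBOT

A 6-joint arm with a two-finger parallel gripper is mounted at the origin on the work surface. World frame = base frame: x ahead of the robot, y to its left, z up, the work surface at z = 0. Lengths are in mm, angles in rad, forces in N, time in s.
With the tool pointing down it reaches from about 350 to 725 mm from the base axis. Payload 4.3 kg.
Tool frame: the origin (TCP) lies midway between the tips of the shut fingers; the grasp point (between the pads) lies 19 mm behind it (arm.grip_point_offset is the z of the grasp point in the tool frame, in mm); z points along the fingers, y is the line along which they close (so a half turn about z gives the same grasp; the last joint's range is limited). The gripper opens to 85 mm and grips with 20 to 120 N. Pads are 22 mm wide; open, the fingers measure 114 mm over their backs; the gripper's body (76 mm by 85 mm) begins 54 mm behind the grasp point. The pads swing forward as they close: fully open they stand 13 mm farther back than shut.
Start: joints at [-1.378, 0.377, 0.081, 1.274, 0, 1.46], TCP at [171.472, -548.875, 231.329] pointing down, gripper open.
Joint ranges: [-2.72, 2.72], [-0.84, 1.66], [-1.02, 1.22], [-1.77, 2.12], [-1.37, 1.28], [-3.14, 3.14]. Speed limits (rad/s): [2.57, 2.57, 3.14, 3.14, 3.14, 3.14].

INTERFACE

Orientations are given as a 3x3 rotation matrix whose columns are the frame's x, y, z axes.
In Python, from bench import readout, get_image, camera_params, order, finder, arm gives the robot as it stands. The module is installed in compiled form; this text tells all that it offers.
- The arm moves only by the tool play_rows, never from a script. Its argument "targets" is text: rows parted by semicolons, each of 7 numbers parted by spaces: the turn, a rotation vector about the tool's x, y, z scaled (see below), then the shift along the tool's x, y, z scaled (see below), then the closure, from -1 (fully open) to 1 (shut), so that 0 is half open. In form: rx ry rz tx ty tz grip; .... A call has 1 to 12 rows; each row shifts and turns the commanded pose from where the row before left it, along the tool's axes as they then stand; what a row does not reach is not made up. The controller multiplies each number of a shift by 25 mm and each number of a turn by 6 degrees. A row lasts 1/8 s, in which the tool goes at most 62.5 mm and 10.7 degrees, less where a joint would pass 70% of its speed; a pose out of reach is approached as far as the arm can. A call with a number of a shift or a turn outside -1 to 1 is refused whole. A call with a gripper value outside its range is refused whole. The fingers move at their own pace and stop on an object; "newtons" is the grip in N (left out, the last holds). Time passes only in rows, so rows that do not move let the fingers close. It gives the time, the measured TCP pose, the force, the opening and the grip force at its end, in the units of the state.
- readout.read_state(): the state, without advancing time (a new reading comes with each control period).
- get_image(name): name is "scene" or "side" or "wrist"; returns (picture, depth): 480x640x3 uint8, red, green, blue; 480x640 float32, mm along the optical axis (not along the pixel's ray), 0 where there is no reading.
- camera_params(name): a dict with "vfov" (degrees; the focal length in pixels is half the picture's height over the tangent of half this angle, whatever the lens; pixels are square), "cx", "cy" (the principal point, pixels), "eye" and "attitude" of the camera in the world. Camera axes: x right, y down, z forward; pixel columns grow to the right and rows downward; lengths in mm; the calibration is good to about 2 mm. The wrist camera is an equidistant fisheye: a pixel r from the principal point sees the ray r / f radians off the axis. A picture is of the moment at which its call begins: read the wrist's pose just before it. camera_params takes no time and is no camera call; for the wrist camera it gives the pose at the moment of the call.
- order.job_done(): hands the job in; it is judged then, once.
Trained networks look in the newest picture that a camera, given by its name, has taken for a name from the list of things; names that differ only in an ending like _2 or _b are one class to them, and where a whole thing is asked for, a point or a joint stands for the part that bears it (a point fixed in the world has none). Each returns a list of dicts, best first, with "p" (0 to 1); they miss things now and then, are a little off and sometimes report something else, mostly with a low value. They report only what shows in the picture. A call takes as long as a camera call. They do not tell look-alikes from the thing itself.
- finder.regions_of(query, camera): "pixels" (480x640 bool, what is visible of it) and "location" ([row, column] in pixels, amid what is visible of it).
- finder.place_of(query, camera): "location" ([row, column] in pixels: a listed point, or the origin of a listed thing).
The state is a dict: "time": time; "joint_pos": joint angles; "joint_vel": joint speeds; "effort": joint torques, N m; "position": TCP position; "eef_rot": TCP orientation; "wrist_force": force on the tool from outside, world axes, zero at the start; "moment": the same for the moment, N m; "width": opening from 0.0 (shut) to 1.0 (fully open); "grip_force": force on a finger pad.
Only numpy, scipy, OpenCV 4.12 (cv2) and the standard library are available. Lean on these libraries where they do the work, as an engineer would, in place of code of your own. Each camera call takes 0.05 s, during which the arm holds its last target. There are 200 camera calls.

## Working session

There is one attempt and no reset: what is moved stays moved. The work goes in short steps, Python scripts to look and compute and a tool call to move; the robot and the scene stay as the last step left them, time stands still between calls to the robot, and variables do not carry over. Pictures are saved under pics/ and viewed, at most 10 in all, crops included, and the job is handed in when it is done.

Besides the shell and the picture viewer there is one more tool, called after ">>>" in YAML: its name, and indented under it one key for each argument. play_rows: Moves the arm, as the interface text tells. Shifts and turns lie within -1 to 1; 1 stands for 25 mm of shift or 6 degrees of turn. Its arguments: {"type":"object","properties":{"targets":{"type":"string"},"newtons":{"type":"number"}},"required":["targets"]}

```bash
mkdir -p pics; cat > h.py <<'E'
import numpy as np, cv2
from bench import readout, get_image, camera_params, order, finder, arm
def w(cam,px,depth,p=None):
    p=p or camera_params(cam); f=240/np.tan(np.radians(p['vfov']/2))
    r,c=np.asarray(px,float).T
    x=(c-p['cx'])/f; y=(r-p['cy'])/f
    if cam=='wrist':
        rr=np.hypot(x,y)+1e-9; k=np.tan(rr)/rr; x=x*k;y=y*k
    P=np.stack([x,y,np.ones_like(x)],-1)*np.asarray(depth)[...,None]
    return P@np.array(p['attitude']).T+np.array(p['eye'])
E
python3 - <<'E'
from h import *
ims=[]
for cam in ['scene','side']:
    im,d=get_image(cam); np.save(cam+'.npy',d); cv2.imwrite(f'pics/{cam}.png',im[:,:,::-1])
    for q in ['red_bar','red_case','tan_bar']:
        for o in finder.place_of(q,cam)[:3]:
            r,c=map(int,o['location']); print(cam,q,round(o['p'],2),r,c,w(cam,[[r,c]],[d[r,c]]).round())
print(readout.read_state()['eef_rot'])
E
```

```text
scene red_bar 0.77 183 350 [[ 265. -104.   97.]]
scene red_bar 0.7 274 356 [[504. 145.  88.]]
scene red_case 0.91 227 321 [[403. -53.  58.]]
scene red_case 0.91 282 456 [[365. 263.  66.]]
scene red_case 0.66 316 336 [[613. 204.  87.]]
scene tan_bar 0.94 218 233 [[ 548. -165.   89.]]
side red_bar 0.58 302 239 [[496. 145.  87.]]
side red_case 0.94 286 415 [[307. -75.  66.]]
side red_case 0.65 444 310 [[267. 245.  66.]]
side red_case 0.6 316 232 [[534. 134.   6.]]
side tan_bar 0.92 186 339 [[ 543. -173.   90.]]
[[ 9.54498353e-01  2.98216183e-01 -4.25011135e-05]
 [ 2.98216184e-01 -9.54498322e-01  2.45893867e-04]
 [ 3.27622888e-05 -2.47379811e-04 -9.99999969e-01]]
```

View pics/scene.png

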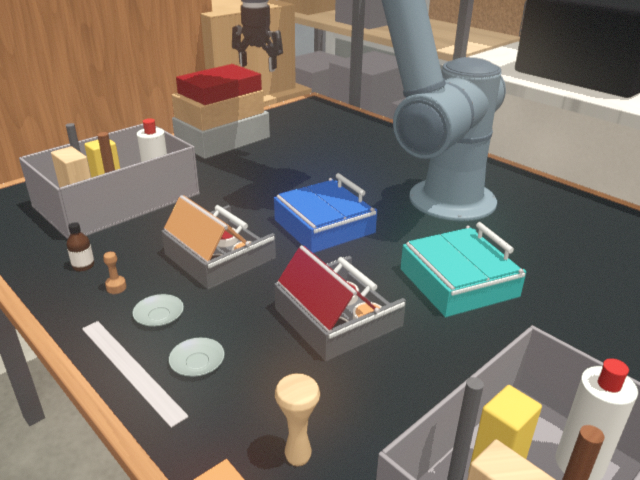

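View pics/side.png

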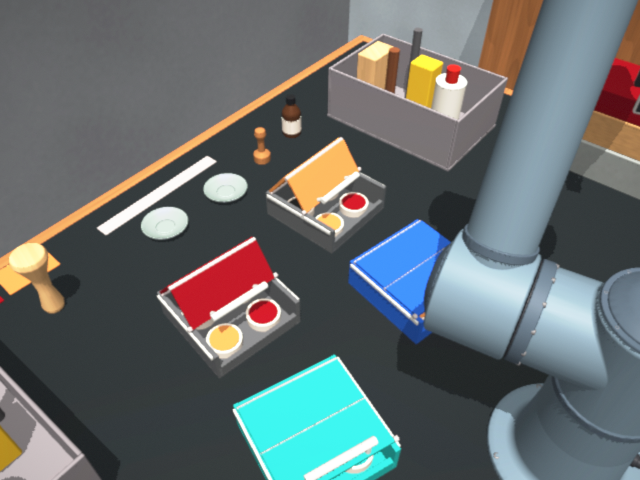

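The scene shows the red tray at about (310, 340), with its bar near row 274, col 356. The tan tray is at (240, 215), and the blue and turquoise ones are decoys. In the side view the red bar is at about (302, 239). Next I'll fit the red bar's and tray's axes.

```bash
cat > fit.py <<'E'
from h import *
def bar(cam,im,d,ctr):
    V,U=np.mgrid[0:480,0:640]; px=np.stack([V.ravel(),U.ravel()],-1)
    P=w(cam,px,d.ravel()).reshape(480,640,3)
    hsv=cv2.cvtColor(im,cv2.COLOR_RGB2HSV)
    m=(d>0)&(hsv[...,1]<60)&(hsv[...,2]>140)&(P[...,2]>74)&(P[...,2]<106)&(np.linalg.norm(P[...,:2]-ctr,axis=-1)<75)
    n,l,s,c=cv2.connectedComponentsWithStats(m.astype(np.uint8))
    for k in range(1,n):
        if s[k,4]<60: continue
        Q=P[l==k]; mu=Q.mean(0); _,_,vt=np.linalg.svd(Q-mu,full_matrices=False)
        t=(Q-mu)@vt[0]; e=np.percentile(t,[1,99]); print(cam,len(Q),mu.round(),vt[0].round(2),'mid',(mu+vt[0]*e.mean()).round(),'len',np.ptp(e).round(),'z95',np.percentile(Q[:,2],95).round())
    r=(hsv[...,1]>150)&((hsv[...,0]<6)|(hsv[...,0]>172))&(np.linalg.norm(P[...,:2]-ctr,axis=-1)<140)&(P[...,2]>50)&(d>0)
    Q=P[r]; mu=Q.mean(0); n_=np.linalg.svd(Q-mu,full_matrices=False)[2][2]; print('red panel',len(Q),mu.round(),'normal',n_.round(2),'zmax',np.percentile(Q[:,2],99.5).round())
E
python3 - <<'E'
from fit import *
for cam in ['scene','side']:
    bar(cam,cv2.imread(f'pics/{cam}.png')[:,:,::-1].copy(),np.load(cam+'.npy'),np.array([500,145]))
E
```

```text
scene 383 [504. 144.  87.] [ 0.16  0.99 -0.01] mid [503. 140.  87.] len 102.0 z95 92.0
red panel 2788 [593. 131.  94.] normal [-0.77  0.13 -0.63] zmax 121.0
side 470 [498. 144.  88.] [ 0.17  0.98 -0.  ] mid [497. 143.  88.] len 102.0 z95 91.0
red panel 4027 [539. 139.  94.] normal [-0.75  0.13  0.64] zmax 121.0
```

>>> play_rows:
  targets: "0 0 -1 0 0 0 1;0 0 -1 0 0 0 1;0 0 -1 0 0 0 1;0 0 -1 0 0 0 1;0 0 -1 0 0 0 1;0 0 -1 0 0 0 1;0 0 -1 0 0 0 1;0 0 -1 0 0 0 1;0 0 -1 0 0 0 1;0 0 -1 0 0 0 1;0 0 -1 0 0 0 1;0 0 -1 0 0 0 1"

```text
time: 1.9
position: [171.5, -548.9, 231.3]
eef_rot: [[0.008, 1.0, -0.0], [1.0, -0.008, -0.0], [-0.0, -0.0, -1.0]]
wrist_force: [0.8, 0.4, -0.4]
width: -0.004
grip_force: 0.0
```

>>> play_rows:
  targets: "0 0 -1 0 0 0 1;0 0 -1 0 0 0 1;0 0 -1 0 0 0 1;0 0 -1 0 0 0 1;0 0 -1 0 0 0 1;0 0 -1 0 0 0 1;0 0 -1 0 0 0 1;0 0 -1 0 0 0 1;0 0 -1 0 0 0 1;0 0 -1 0 0 0 1;0 0 -1 0 0 0 1;0 0 -1 0 0 0 1"

```text
time: 3.4
position: [171.5, -548.9, 231.3]
eef_rot: [[-0.949, 0.317, 0.0], [0.317, 0.949, -0.0], [-0.0, -0.0, -1.0]]
wrist_force: [-0.5, -1.2, 0.4]
width: -0.0
grip_force: 0.0
```

>>> play_rows:
  targets: "0 0 -1 0 0 0 1;0 0 -0.5 0 0 0 1;0 0 0 -0.23 0.98 0 1;0 0 0 -0.23 0.98 0 1;0 0 0 -0.23 0.98 0 1;0 0 0 -0.23 0.98 0 1;0 0 0 -0.23 0.98 0 1;0 0 0 -0.23 0.98 0 1;0 0 0 -0.23 0.98 0 1;0 0 0 -0.23 0.98 0 1;0 0 0 -0.23 0.98 0 1;0 0 0 -0.23 0.98 0 1"

```text
time: 4.9
position: [269.5, -316.2, 231.4]
eef_rot: [[-0.986, 0.168, 0.0], [0.168, 0.986, -0.0], [-0.0, -0.0, -1.0]]
wrist_force: [0.1, -0.2, 0.7]
width: 0.002
grip_force: 0.0
```

>>> play_rows:
  targets: "0 0 0 -0.23 0.98 0 1;0 0 0 -0.23 0.98 0 1;0 0 0 -0.23 0.98 0 1;0 0 0 -0.23 0.98 0 1;0 0 0 -0.23 0.98 0 1;0 0 0 -0.23 0.98 0 1;0 0 0 -0.23 0.98 0 1;0 0 0 -0.23 0.98 0 1;0 0 0 -0.23 0.98 0 1;0 0 0 -0.23 0.98 0 1;0 0 0 -0.23 0.98 0 1;0 0 0 -0.23 0.98 0 1"

```text
time: 6.4
position: [386.8, -37.9, 231.5]
eef_rot: [[-0.986, 0.168, 0.0], [0.168, 0.986, -0.0], [-0.001, -0.0, -1.0]]
wrist_force: [-0.7, -0.3, 0.6]
width: 0.003
grip_force: 0.0
```

>>> play_rows:
  targets: "0 0 0 -0.23 0.98 0 1;0 0 0 -0.23 0.98 0 1;0 0 0 -0.23 0.98 0 1;0 0 0 -0.23 0.98 0 1;0 0 0 -0.23 0.98 0 1;0 0 0 -0.23 0.98 0 1;0 0 0 -0.23 0.98 0 1;0 -1 0 0 0 0 1;0 -1 0 0 0 0 1;0 -0.5 0 0 0 0 1;0 0 0 0 0 0 1"

```text
time: 7.78
position: [453.8, 123.8, 231.2]
eef_rot: [[-0.952, 0.167, 0.255], [0.161, 0.986, -0.043], [-0.259, 0.0, -0.966]]
wrist_force: [-0.2, -0.2, 1.3]
width: 0.001
grip_force: 0.0
```

```bash
python3 - <<'E'
from fit import *
im,d=get_image('wrist'); bar('wrist',im,d,np.array([500,145])); cv2.imwrite('pics/w1.png',im[:,:,::-1])
for o in finder.place_of('red_bar','wrist')[:2]:
    r,c=map(int,o['location']); print(o['p'],r,c,w('wrist',[[r,c]],[d[r,c]]).round())
s=readout.read_state(); print(s['position'],s['eef_rot'],s['joint_pos'])
E
```

```text
wrist 1864 [498. 139.  88.] [0.16 0.99 0.  ] mid [498. 139.  88.] len 101.0 z95 91.0
red panel 13373 [537. 134.  94.] normal [ 0.85 -0.15 -0.51] zmax 121.0
0.96 28 8 [[ 263. -104.   97.]]
0.62 224 349 [[498. 140.  90.]]
[455.07268474 123.61239677 231.56236063] [[-9.52335571e-01  1.67652361e-01  2.54852203e-01]
 [ 1.61953172e-01  9.85846178e-01 -4.33414840e-02]
 [-2.58511373e-01 -1.51419522e-06 -9.66008214e-01]] [ 0.19081402 -0.03631762 -0.46051196  0.90113179 -0.09101526  0.34802683]
```

View pics/w1.png

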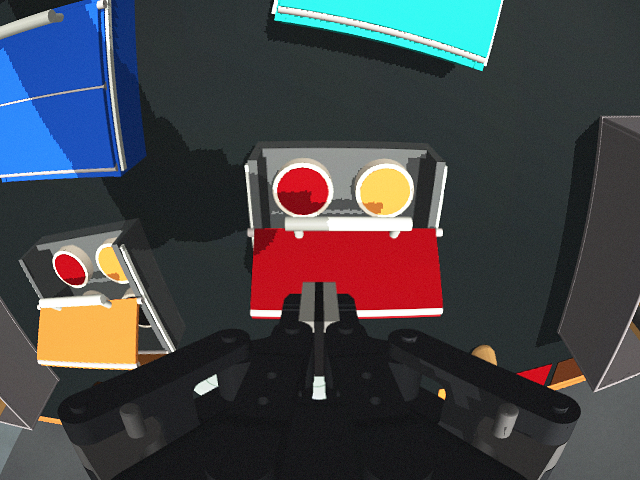

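The wrist view shows the red tray in the middle, with its bar centred at about (224, 349). The fingers end at about (320, 285). Next I'll descend in front of the bar.

>>> play_rows:
  targets: "0 0 0 0.23 0.12 0.87 1;0 0 0 0.23 0.12 0.87 1;0 0 0 0.23 0.12 0.87 1;0 0 0 0.23 0.12 0.87 1;0 0 0 0.23 0.12 0.87 1;0 0 0 0.23 0.12 0.87 1;0 0 0 0.23 0.12 0.87 1;0 0 0 0.23 0.12 0.87 1;0 0 0 0 0 0 1"

```text
time: 9.0
position: [458.7, 146.7, 49.5]
eef_rot: [[-0.953, 0.168, 0.251], [0.162, 0.986, -0.045], [-0.255, -0.002, -0.967]]
wrist_force: [0.1, 0.0, -0.2]
width: -0.002
grip_force: 0.0
```

>>> play_rows:
  targets: "0 0 0 -0.31 0 0.083 1;0 0 0 -0.31 0 0.083 1;0 0 0 -0.31 0 0.083 1;0 0 0 -0.31 0 0.083 1;0 0 0 -0.31 0 0.083 1;0 0 0 -0.31 0 0.083 1"

```text
time: 9.75
position: [505.7, 138.8, 50.1]
eef_rot: [[-0.953, 0.167, 0.252], [0.162, 0.986, -0.044], [-0.256, -0.001, -0.967]]
wrist_force: [-1.9, 1.0, -3.0]
width: 0.0
grip_force: 1.5
```

>>> play_rows:
  targets: "0 0 0 -0.31 0 0.083 1;0 0 0 -0.31 0 0.083 1;0 0 0 -0.31 0 0.083 1;0 0 0 -0.31 0 0.083 1;0 0 0 -0.31 0 0.083 1;0 0 0 -0.2 0 0.053 1"

```text
time: 10.5
position: [552.7, 131.4, 51.6]
eef_rot: [[-0.952, 0.168, 0.256], [0.162, 0.986, -0.043], [-0.26, 0.0, -0.966]]
wrist_force: [-0.7, -0.7, -1.5]
width: -0.001
grip_force: 0.9
```

```bash
python3 - <<'E'
from fit import *
im,d=get_image('side'); bar('side',im,d,np.array([565,125])); cv2.imwrite('pics/s2.png',im[120:440,60:480,::-1])
E
```

```text
red panel 1367 [602. 174. 104.] normal [ 0.98 -0.19 -0.01] zmax 161.0
```

View pics/s2.png

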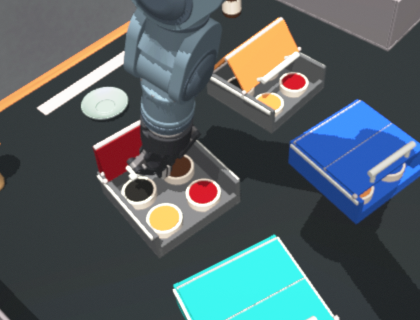

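The side view shows the red cover nearly upright, at crop position (120, 150). From here I'll go in small steps and watch the force.

>>> play_rows:
  targets: "0 0 0 -0.12 0 0.03 1;0 0 0 -0.12 0 0.03 1;0 0 0 -0.12 0 0.03 1"

```text
time: 10.92
position: [560.9, 129.9, 51.5]
eef_rot: [[-0.952, 0.168, 0.255], [0.162, 0.986, -0.044], [-0.259, -0.0, -0.966]]
wrist_force: [-1.2, 0.6, -1.2]
width: 0.005
grip_force: 0.8
```

>>> play_rows:
  targets: "0 0 0 -0.08 0 0.02 1;0 0 0 -0.08 0 0.02 1"

```text
time: 11.18
position: [565.0, 129.2, 51.6]
eef_rot: [[-0.952, 0.168, 0.255], [0.162, 0.986, -0.043], [-0.259, -0.0, -0.966]]
wrist_force: [-1.5, 1.5, -1.5]
width: -0.002
grip_force: 0.8
```

>>> play_rows:
  targets: "0 0 0 -0.08 0 0.02 1;0 0 0 -0.04 0 0.01 1"

```text
time: 11.42
position: [567.8, 128.8, 51.5]
eef_rot: [[-0.952, 0.168, 0.255], [0.162, 0.986, -0.043], [-0.258, -0.0, -0.966]]
wrist_force: [-3.9, 0.6, 2.1]
width: 0.0
grip_force: 1.6
```

>>> play_rows:
  targets: "0 0 0 -0.04 0 0.01 1;0 0 0 -0.04 0 0.01 1"

```text
time: 11.68
position: [568.1, 128.7, 51.1]
eef_rot: [[-0.953, 0.167, 0.252], [0.161, 0.986, -0.043], [-0.256, -0.0, -0.967]]
wrist_force: [-8.9, 1.6, 4.5]
width: 0.003
grip_force: 3.5
```

The arm has stalled at the predicted position and the force is rising, so the cover is home. I'll back off now.

>>> play_rows:
  targets: "0 0 0 0.1 0 -0.03 1;0 0 0 0.3 0 -0.08 1;0 0 0 0.6 0 -0.16 1;0 0 0 0.6 0 -0.16 1;0 0 0 0.6 0 -0.16 1;0 0 0 0 0 -1 1;0 0 0 0 0 -1 1;0 0 0 0 0 -1 1;0 0 0 0 0 -1 1;0 0 0 0 0 -1 1;0 0 0 0 0 -1 1;0 0 0 0 0 0 1"

```text
time: 13.18
position: [476.2, 145.0, 198.5]
eef_rot: [[-0.951, 0.167, 0.259], [0.162, 0.986, -0.042], [-0.263, 0.001, -0.965]]
wrist_force: [-0.3, 0.2, 0.1]
width: 0.002
grip_force: 0.0
```

```bash
python3 - <<'E'
from fit import *
for cam in ['wrist','scene']:
    im,d=get_image(cam); bar(cam,im,d,np.array([580,127])); cv2.imwrite(f'pics/{cam}3.png',im[:,:,::-1])
    for q in ['red_bar','tan_bar']:
      for o in finder.place_of(q,cam)[:2]:
        r,c=map(int,o['location']); print(cam,q,o['p'],r,c,w(cam,[[r,c]],[d[r,c]]).round())
E
```

```text
red panel 1978 [602. 122.  78.] normal [ 0.75 -0.13  0.65] zmax 238.0
wrist tan_bar 0.74 301 36 [[ 537. -171.   82.]]
red panel 592 [619. 141. 101.] normal [ 0.99 -0.14 -0.01] zmax 135.0
scene red_bar 0.78 236 489 [[220. 233.  90.]]
scene tan_bar 0.61 219 230 [[ 549. -175.   82.]]
```

View pics/scene3.png

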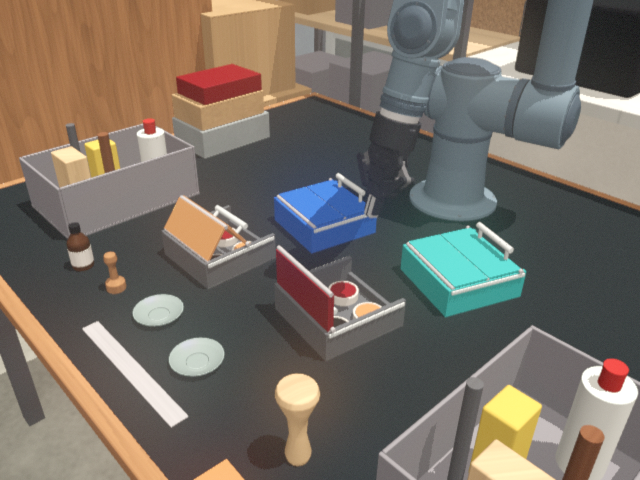

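View pics/wrist3.png

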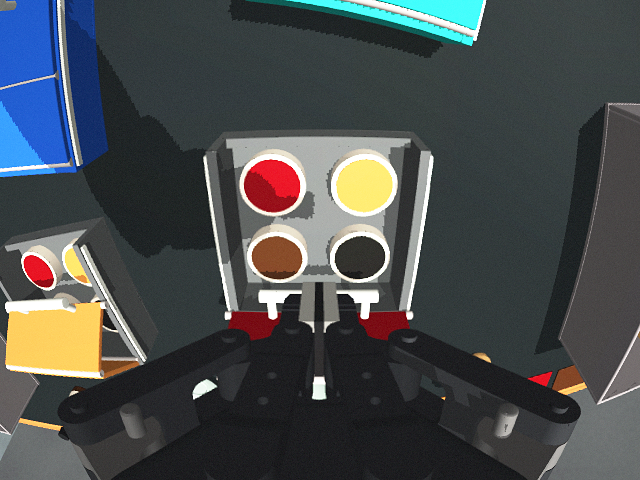

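The scene shows the red cover standing upright at the back, at about (290, 303). Its top is at z 135 and its face is vertical. The tan cover is unchanged and the arm is clear.

```bash
python3 -c "
from bench import order; print(order.job_done())"
```

```text
the job is handed in; nothing more can be done
None
```

The red cover is folded upright against its stop, the arm is withdrawn and touching nothing, the tan cover was left as it was, and the job is handed in.

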